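Feed the syringe-clip post into its guide stand and hold it

TASK

On the bird-care table, first turn the black shutter knob of the guide stand anticlockwise (seen from above) to its end stop, so that the steel shutter swings out from between the two bushings, and leave it open. Then take the tall post with the white syringe clip out of its block and feed it down through the upper bushing and then the lower one. Finish holding the post still in the gripper, upright, with its tip showing below the lower bushing but hanging clear of the stand's base plate, as if for a colleague to clamp it; do not let it go, and leave the short probe, bottle, jar and bowl where they are.

Things in the scene. Friction and masses are not known exactly. Their poses are not given: they have to be found in the camera images.
- stand: Fixed stand. Origin on the table, below the bushings' common vertical axis; y points to the knob. Base plate x -55..55, y -72..138 mm, top at z 12. Aluminium cheeks 10 mm thick, 127 high at y -50 and 115; between them two shelves 70 mm deep (x), tops at z 62 and 127, each with a white 36 x 36 x 22 mm bushing block, vertical 17 mm through bore, top rim chamfered 3 mm. Open at both x ends.
- upper_bush (a point): Centre of the mouth (top) of the upper bushing, 134 mm above the table; its underside is at 112 mm. Axes as the stand's.
- lower_bush (a point): Centre of the mouth (top) of the lower bushing, 69 mm above the table, straight below the upper one; its underside is at 47 mm and the base plate's top at 12 mm.
- knob_grip (a point): Point on the black knob's vertical axis, 155 mm above the table, 80 mm from the bushings' axis. Turns with the knob: x along its grip bar (46 mm long, 14 thick, 137 to 168 mm above the table, on a 46 mm disc at 127 to 137), y across it (pinch along y). On its shaft a steel shutter arm, 88 to 96 mm above the table, reaches 100 mm along -y, its end a 40 mm disc barring the bore.
- shutter_knob (a joint): Knob angle (rad): 0 = closed, shutter between the bushings, bar along the stand's x; grows anticlockwise seen from above to a hard end stop at 1.40 = fully open (shutter arm sticks out on the stand's +x side). Stiff (about 0.05 N m); stays where left.
- block: Fixed grey block, 140 (x) x 70 (y) x 60 mm high, origin on the table under its centre, with two round pockets 17 mm wide and 50 mm deep (floor 10 mm above the table) at x = -40 and x = +40 mm. The post stands in one of them and the probe in the other, either way round.
- post: Tall loose post, upright in its pocket (may lean 2 degrees), 180 mm long, 110 to 230 g. Origin at its lower tip, z up: steel rod 14 mm in diameter, z 0 to 140 mm, tip tapered over 4 mm to 10 mm wide; then a white head 36 (x) x 20 (y) x 40 mm, z 140 to 180, flat sides to pinch along y. On its +x face an open C clip, 31 mm wide, to x = 47 at z = 155. Play in bushings and pocket 1.5 mm all round.
- probe: Bystander: short white plain probe standing in the other pocket, 12 mm rod with a 20 mm round head, 108 mm long; origin at the centre of its lower tip. Leave it alone.
- bottle: Bystander: bottle, 64 mm wide, 160 mm high, origin at the centre of its underside.
- jar: Bystander: white jar, 64 mm wide, 80 mm high, origin at the centre of its underside.
- bowl: Bystander: steel bowl, 110 mm wide, 45 mm high, origin at the centre of its underside.

How it is judged:
By the outcome, as a careful person would: the job done as asked, in the order asked, and still so for the second after the job is handed in, while the arm keeps its last pose, push and grip.
It also fails if it takes over 64 s, if anything falls off the work surface, if the arm or the gripper's body presses on something with over 40 N, if the wrist force passes 120 N, or if a joint passes its speed limit or range.

ROBOT

A 6-joint arm with a two-finger parallel gripper is mounted at the origin on the work surface. World frame = base frame: x ahead of the robot, y to its left, z up, the work surface at z = 0. Lengths are in m, angles in rad, forces in N, time in s.
With the tool pointing down it reaches from about 0.3 to 0.775 m from the base axis. Payload 14.6 kg.
Tool frame: the origin (TCP) lies at the very end of the fingers, on their centre line; the grasp point (between the pads) lies 19 mm behind it; z points along the fingers, y is the line along which they close (so a half turn about z gives the same grasp; the last joint's range is limited). The gripper opens to 94 mm and grips with 3 to 60 N. Pads are 16 mm wide; open, the fingers measure 119 mm over their backs; the gripper's body (75 mm by 177 mm) begins 78 mm behind the grasp point.
Start: joints at [-1.243, 0.3, 1.521, -0, 1.321, -0.067], TCP at [0.212, -0.508, 0.205] pointing down, gripper open.
Joint ranges: [-3.03, 3.03], [-0.79, 2.21], [0.23, 2.52], [-1.04, 4.18], [0, 3.07], [-2.55, 2.55]. Speed limits (rad/s): [2.22, 2.22, 2.57, 3.14, 3.14, 3.14].

INTERFACE

Orientations are given as a 3x3 rotation matrix whose columns are the frame's x, y, z axes.
In Python, from workcell import robot, fingers, optics gives the robot as it stands. Calls block until the motion is done:
- robot.move_pose(position, orientation): joint-space move of the TCP to a pose.
- robot.servo_line(position, speed=0.15, orientation=None): straight line of the TCP; orientation=None keeps the orientation; speed is the mean speed in m/s.
- robot.move_joints(angles): joint-space move.
- fingers.ungrasp() and fingers.clamp(grip_force=None): open the fingers fully, or close them until they stop; grip_force is the grip in N (None keeps the last).
- robot.pause(seconds).
- robot.inverse_kinematics(position, orientation): joint angles nearest the present ones, or None.
- optics.get_image(name): name is "scene" or "top"; returns the picture (384x512x3 uint8, blue, green, red); there is no depth.
- optics.camera_model(name): a dict with "fx", "fy", "cx", "cy" (pixels), "R" (3x3) and "t" (3): a world point X has camera coordinates R X + t. Camera axes: x right, y down, z forward; pixel columns grow to the right and rows downward; lengths in m; the calibration is good to about 2 mm. A picture is of the moment at which its call begins. camera_model takes no time and is no camera call.
A pose or a line that the arm cannot do raises robot.MotionError and nothing moves.
- robot.hand_in(): hands the job in; it is judged then, once.
Trained networks look in the newest picture that a camera, given by its name, has taken for a name from the list of things; names that differ only in an ending like _2 or _b are one class to them, and where a whole thing is asked for, a point or a joint stands for the part that bears it (a point fixed in the world has none). Each returns a list of dicts, best first, with "p" (0 to 1); they miss things now and then, are a little off and sometimes report something else, mostly with a low value. They report only what shows in the picture. A call takes as long as a camera call.
- optics.boxes_of(camera, target): "position" ([x, y, z] in m, in world coordinates, good to about 4 mm: the middle of the surface that is visible of it).
- optics.cut_out(camera, target): "pixels" (384x512 bool, what is visible of it).
Readings, each from a call of its own:
- robot.get_time_s(): time.
- robot.get_q(): joint angles.
- robot.get_qvel(): joint speeds.
- robot.get_joint_torque(): joint torques, N m.
- robot.get_tcp_pos(): TCP position.
- robot.get_tool_rot(): TCP orientation.
- robot.get_wrist_force(): force on the tool from outside, world axes, zero at the start.
- robot.get_moment(): the same for the moment, N m.
- robot.get_opening(): finger opening in m.
- robot.get_finger_force(): force on a finger pad.
Only numpy, scipy, OpenCV 4.12 (cv2) and the standard library are available. Lean on these libraries where they do the work, as an engineer would, in place of code of your own. Each camera call takes 0.05 s, during which the arm holds its last target. There are 200 camera calls.

## Working session

There is one attempt and no reset: what is moved stays moved. The work goes in short steps, each a Python script; the robot and the scene stay as the last script left them, time stands still between calls to the robot, and variables do not carry over. Pictures are saved under pics/ and viewed, at most 10 in all, crops included, and the job is handed in when it is done.

```bash
mkdir -p pics; ls; python3 - <<'E'
from workcell import robot, fingers, optics
import cv2,numpy as np
for n in("scene","top"):
    im=optics.get_image(n); cv2.imwrite(f"pics/{n}0.png",im)
    m=optics.camera_model(n); R=np.array(m["R"]);print(n,m["fx"],m["cx"],m["cy"],"campos",-R.T@np.array(m["t"]),R[2])
    for k in("stand","knob_grip","block","post","probe","bottle","jar","bowl","shutter_knob","upper_bush"):
        try: print(k,[(np.round(d["position"],3).tolist(),round(d["p"],2)) for d in optics.boxes_of(n,k)][:3])
        except Exception as e: print(k,e)
print(robot.get_time_s())
E
```

```text
pics
scene 365.0718239988639 253.81490860585194 191.69760790249566 campos [ 1.17895008 -0.46362904  0.66421178] [-0.63690054  0.52426881 -0.56524323]
stand [([0.499, 0.156, 0.06], 0.82), ([0.751, -0.054, 0.091], 0.34)]
knob_grip [([0.482, 0.219, 0.142], 0.54)]
block [([0.522, -0.228, 0.058], 0.86)]
post [([0.534, -0.215, 0.164], 0.73)]
probe [([0.46, -0.234, 0.102], 0.63)]
bottle [([0.753, -0.056, 0.09], 0.74), ([0.372, 0.443, 0.037], 0.74)]
jar [([0.737, -0.304, 0.062], 0.91)]
bowl [([0.371, 0.438, 0.034], 0.88), ([0.498, 0.156, 0.06], 0.23)]
shutter_knob [([0.481, 0.216, 0.142], 0.54), ([0.521, -0.231, 0.056], 0.43)]
upper_bush [([0.498, 0.158, 0.064], 0.76)]
top 372.472578072544 256.3625834857871 190.22541261907637 campos [0.40288421 0.03101268 1.18667216] [ 0.16925453  0.01597344 -0.98544292]
stand [([0.474, 0.169, 0.122], 0.95)]
knob_grip [([0.473, 0.22, 0.141], 0.47)]
block [([0.483, -0.213, 0.06], 0.81), ([0.472, 0.219, 0.143], 0.4)]
post [([0.528, -0.21, 0.18], 0.7)]
probe [([0.45, -0.226, 0.122], 0.48)]
bottle [([0.718, -0.035, 0.11], 0.58), ([0.487, -0.213, 0.058], 0.4), ([0.531, -0.208, 0.18], 0.18)]
jar [([0.708, -0.291, 0.079], 0.66), ([0.721, -0.035, 0.11], 0.55), ([0.474, 0.171, 0.124], 0.43)]
bowl [([0.532, -0.209, 0.182], 0.74), ([0.382, 0.422, 0.02], 0.72)]
shutter_knob [([0.468, 0.22, 0.136], 0.67), ([0.482, -0.214, 0.059], 0.23)]
upper_bush [([0.476, 0.172, 0.129], 0.74)]
1.1
```

```bash
python3 - <<'E'
import cv2
a=cv2.imread("pics/top0.png");b=cv2.imread("pics/scene0.png")
# stand and block crops of top, x4
def c(im,x,y,w,h,s): return cv2.resize(im[y:y+h,x:x+w],None,fx=s,fy=s,interpolation=cv2.INTER_CUBIC)
import numpy as np
cv2.imwrite("pics/a.png",cv2.resize(a,(800,600)));cv2.imwrite("pics/b.png",cv2.resize(b,(800,600)))
E
```

```text
(no output)
```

View pics/a.png

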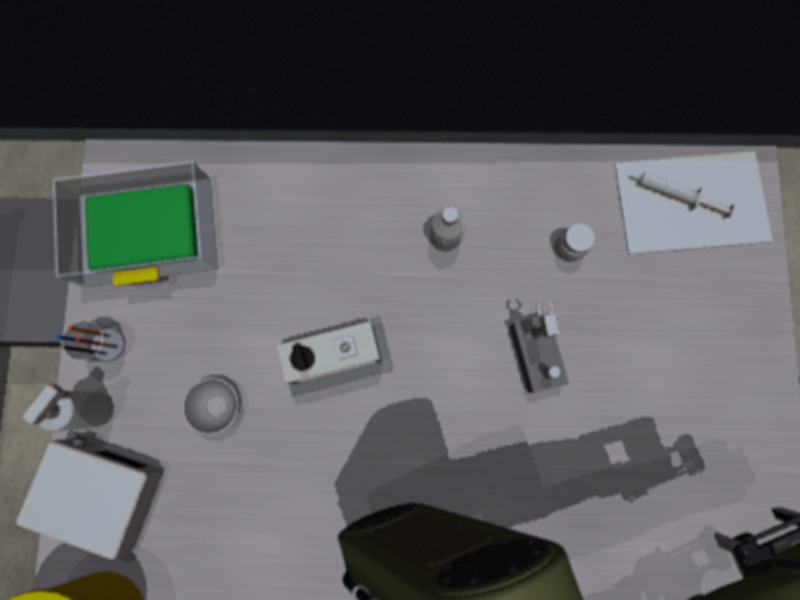

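View pics/b.png

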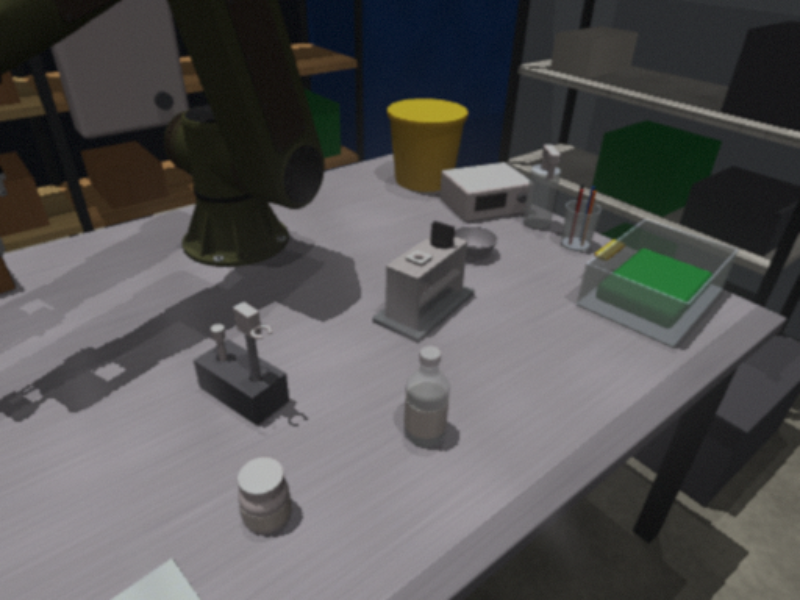

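The top view shows the knob near (302,356) and the bushing near (345,347). The post head is near (550,322), with its clip pointing up, and the probe is near (553,372). The scene view agrees. I'll look at enlarged crops next.

```bash
python3 - <<'E'
import cv2,numpy as np
a=cv2.imread("pics/top0.png");b=cv2.imread("pics/scene0.png")
def c(im,x,y,w,h,s):
    o=cv2.resize(im[y:y+h,x:x+w],None,fx=s,fy=s,interpolation=cv2.INTER_CUBIC);o=cv2.convertScaleAbs(o,alpha=1.5)
    for i in range(0,w,10): cv2.line(o,(i*s,0),(i*s,6),(0,255,0));cv2.putText(o,str(x+i),(i*s,16),0,.35,(0,255,0))
    for i in range(0,h,10): cv2.line(o,(0,i*s),(6,i*s),(0,255,0));cv2.putText(o,str(y+i),(8,i*s+4),0,.35,(0,255,0))
    return o
cv2.imwrite("pics/c.png",np.hstack([c(a,172,196,80,65,5),c(a,310,186,80,65,5)]))
cv2.imwrite("pics/d.png",np.hstack([c(b,235,135,80,85,5),c(b,115,185,80,85,5)]))
E
```

```text
(no output)
```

View pics/c.png

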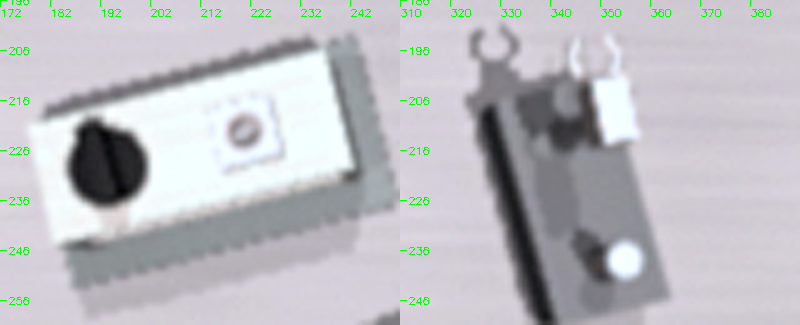

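View pics/d.png

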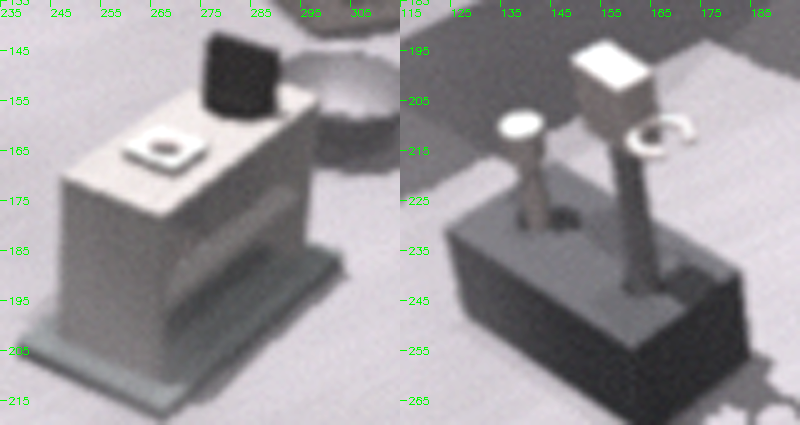

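Both crops are clear: I can read the stand's top corners, the bore (top px 220,222), the knob bar, and the head's top face. Next I'll fit the poses of the stand and post from both views.

```bash
cat > h.py <<'E'
from workcell import robot, fingers, optics
import cv2,numpy as np
from scipy.optimize import least_squares
CM={n:optics.camera_model(n) for n in("scene","top")}
def proj(n,X):
    m=CM[n];c=np.atleast_2d(X)@np.array(m["R"]).T+np.array(m["t"])
    return np.c_[m["fx"]*c[:,0]/c[:,2]+m["cx"],m["fy"]*c[:,1]/c[:,2]+m["cy"]]
def Rz(a):
    c,s=np.cos(a),np.sin(a);return np.array([[c,-s,0],[s,c,0],[0,0,1.]])
def tri(obs): # {cam:pixel}
    r=least_squares(lambda X:np.r_[tuple(proj(n,X)[0]-p for n,p in obs.items())],[.5,0,.1]);return r.x,np.round(r.fun,1)
def down(yaw): # tool y along world direction yaw
    y=np.array([np.cos(yaw),np.sin(yaw),0]);z=np.array([0,0,-1.]);return np.c_[np.cross(y,z),y,z]
E
python3 - <<'E'
from h import *
def px(o,pts): return np.array(o)+(np.array(pts)+.5)/5-.5
M=lambda *p:np.array(p)/1000
ts=px((172,196),[(244,131),(28,122),(320,45),(358,172),(62,247)]); Mt=M((0,0,134),(35,120,127),(35,-55,127),(-35,-55,127),(-35,120,127))
ss=px((235,135),[(166,148),(62,178),(163,215),(320,98)]); Ms=M((0,0,134),(-35,-55,127),(35,-55,127),(35,120,127))
def fit(obs,x0,n=4):
    def f(v): return np.concatenate([(proj(c,m@Rz(v[2]).T+[v[0],v[1],v[3] if n==4 else 0])-p).ravel() for c,m,p in obs])
    r=least_squares(f,x0[:n],loss="soft_l1");return np.round(r.x,4),np.round(f(r.x),1)
print("stand both",*fit([("top",Mt,ts),("scene",Ms,ss)],[.48,.15,.2,0]))
print("top",fit([("top",Mt,ts)],[.48,.15,.2],3)[0],"scene",fit([("scene",Ms,ss)],[.48,.15,.2],3)[0])
print("bush tri",tri({"top":ts[0],"scene":ss[0]}))
h=M((18,10,0),(18,-10,0),(-18,-10,0),(-18,10,0))
th=px((310,186),[(191,82),(227,75),(238,137),(202,147)]); sh=px((115,185),[(172,58),(220,90),(255,70),(205,40)])
# scene order: which corner is which -> try cyclic shifts
for k in range(4):
    r=fit([("top",h,th),("scene",h,np.roll(sh,k,0))],[.53,-.21,.2,.19]); print("head",k,r[0],np.abs(r[1]).max())
    if np.abs(r[1]).max()<3: print(r[1])
print("probe tri",tri({"top":px((310,186),[(225,260)])[0],"scene":px((115,185),[(122,125)])[0]}))
# block corners top z60 : near-right & far-right
bt=px((310,186),[(268,297),(155,320)]) ; 
bs=px((115,185),[(47,232),(232,348),(340,272)]); 
def onplane(n,p,z):
    r=least_squares(lambda v:proj(n,[v[0],v[1],z])[0]-p,[.5,-.2]);return np.round(r.x,4)
print("block s",[onplane("scene",p,.06) for p in bs],"t",[onplane("top",p,.06) for p in bt])
print("rod@60 scene",onplane("scene",px((115,185),[(240,290)])[0],.06))
print("knob bar top scene corners z168",[onplane("scene",p,.168) for p in px((235,135),[(208,35),(280,50)])])
print("knob base centre top z137",onplane("top",px((172,196),[(108,165)])[0],.137))
E
```

```text
stand both [ 0.4931  0.1487  0.2831 -0.001 ] [-0.1 -0.5 -0.3  0.7  0.5  0.1 -0.9 -1.7 -1.5 -0.4 -0.5 -0.1 -0.7 -0.
 -0.4  0.6 -0.5 -0.1]
top [0.4919 0.1473 0.278 ] scene [0.4948 0.149  0.2814]
bush tri (array([0.4923545 , 0.14944998, 0.13192562]), array([-0.3, -0.3, -0.4,  0. ]))
head 0 [ 0.5313 -0.2111  0.1943  0.1883] 17.8
head 1 [ 0.5305 -0.2118  0.0861  0.1897] 10.9
head 2 [ 0.5314 -0.211   0.1116  0.1887] 10.3
head 3 [ 0.5308 -0.2121  0.1872  0.1883] 8.4
probe tri (array([ 0.45519301, -0.23133559,  0.11735229]), array([-0.7, -0.3, -0.6, -0. ]))
block s [array([ 0.4409, -0.2722]), array([ 0.5706, -0.2366]), array([ 0.5545, -0.1707])] t [array([ 0.4356, -0.2723]), array([ 0.4209, -0.2049])]
rod@60 scene [ 0.537  -0.2154]
knob bar top scene corners z168 [array([0.4509, 0.2174]), array([0.491 , 0.2392])]
knob base centre top z137 [0.4708 0.2239]
```

```bash
python3 - <<'E'
from h import *
def px(o,pts): return np.array(o)+(np.array(pts)+.5)/5-.5
h=np.array([(18,10,0),(18,-10,0),(-18,-10,0),(-18,10,0)])/1000
th=px((310,186),[(191,82),(227,75),(238,137),(202,147)]); sh=px((115,185),[(255,70),(220,90),(172,58),(205,40)])
f=lambda v:np.concatenate([(proj(c,h@Rz(v[2]).T+[v[0],v[1],v[3]])-p).ravel() for c,p in(("top",th),("scene",sh))])
r=least_squares(f,[.53,-.21,.2,.19]);print(r.x,np.round(r.fun,1))
# knob: reachable joints for both halves
S=np.array([.4927,.149]);ya=.281;K=np.r_[S+.08*np.array([-np.sin(ya),np.cos(ya)]),.142]
for hlf in(np.pi/2,-np.pi/2):
    for d in(0,1.43): 
        q=robot.inverse_kinematics(K,down(ya+hlf+d));print(hlf,d,None if q is None else np.round(q,2))
for hlf in(np.pi/2,-np.pi/2):print("post",robot.inverse_kinematics([.531,-.2115,.153],down(.2+hlf)),robot.inverse_kinematics([*S,.17],down(.28+hlf)))
E
```

```text
[ 0.53160209 -0.21065916  0.1827133   0.18846353] [-0.9 -0.6 -0.8 -0.4 -0.2  0.3 -0.3 -0.4 -0.3  0.1 -0.7  0.  -0.9 -0.
 -0.2 -0.2]
1.5707963267948966 0 [ 0.38  0.3   1.68 -0.    1.17 -1.47]
1.5707963267948966 1.43 None
-1.5707963267948966 0 [ 0.38  0.3   1.68 -0.    1.17  1.67]
-1.5707963267948966 1.43 [ 0.38  0.3   1.68 -0.    1.17  0.24]
post [-4.43122286e-01  3.93977966e-01  1.52042861e+00 -4.44089210e-16
  1.22718608e+00 -2.21391861e+00] [ 2.22506847e-01  2.54351272e-01  1.66460010e+00 -4.44089210e-16
  1.22264128e+00 -1.62828948e+00]
post [-4.43122286e-01  3.93977966e-01  1.52042861e+00 -4.44089210e-16
  1.22718608e+00  9.27674041e-01] [ 2.22506847e-01  2.54351272e-01  1.66460010e+00 -4.44089210e-16
  1.22264128e+00  1.51330317e+00]
```

```bash
python3 - <<'E'
from h import *
S=np.array([.4927,.149]);ya=.281;K=np.r_[S+.08*np.array([-np.sin(ya),np.cos(ya)]),.143]
up=K+[0,0,.07]
robot.move_pose(up,down(ya-np.pi/2))
robot.servo_line(K,.1); print("F",np.round(robot.get_wrist_force(),1))
fingers.clamp(25); print("open",robot.get_opening(),"F",np.round(robot.get_wrist_force(),1))
for d in list(np.arange(.2,1.41,.2))+[1.43]:
    robot.move_pose(K,down(ya-np.pi/2+d)); print(round(d,2),np.round(robot.get_wrist_force(),1),np.round(robot.get_moment(),2),robot.get_time_s())
E
```

```text
F [0.6 0.7 0.5]
open 0.013445268080026959 F [-0.1  6.3 -1.5]
0.2 [-0.3  5.5 -0.5] [ 1.05 -0.01  0.04] 6.2
0.4 [ 0.7  5.5 -0.8] [1.09 0.   0.01] 6.5083
0.6 [ 0.8  6.1 -0.7] [1.1  0.04 0.08] 6.8167
0.8 [ 0.2  6.4 -1. ] [1.1  0.03 0.12] 7.125
1.0 [-1.5  6.  -0.9] [1.03 0.14 0.06] 7.4333
1.2 [-0.8  6.5 -1. ] [1.04 0.1  0.04] 7.7417
1.4 [-1.9  5.1 -0.8] [ 0.95  0.22 -0.14] 8.05
1.43 [-1.8  5.4 -0.5] [ 0.9   0.2  -0.47] 8.3
```

```bash
python3 - <<'E'
from h import *
S=np.array([.4927,.149]);ya=.281;K=np.r_[S+.08*np.array([-np.sin(ya),np.cos(ya)]),.143]
robot.move_pose(K,down(ya-np.pi/2+1.45)); print(np.round(robot.get_moment(),2),robot.get_q().round(3) if hasattr(robot.get_q(),'round') else robot.get_q())
robot.move_pose(K,down(ya-np.pi/2+1.41))
fingers.ungrasp();robot.servo_line(K+[0,0,.08],.15)
P=np.array([.5316,-.2107,.153]);yp=.2
robot.move_pose(P+[0,0,.1],down(yp-np.pi/2))
robot.pause(.2)
for n in("top","scene"): cv2.imwrite(f"pics/{n}1.png",optics.get_image(n))
a=cv2.imread("pics/top1.png");b=cv2.imread("pics/scene1.png")
cr=lambda im,x,y:cv2.convertScaleAbs(cv2.resize(im[y:y+85,x:x+80],None,fx=5,fy=5,interpolation=cv2.INTER_CUBIC),alpha=1.5)
cv2.imwrite("pics/e.png",np.hstack([cr(a,172,186),cr(b,235,135)]))
print(robot.get_time_s())
E
```

```text
[ 0.93  0.26 -0.51] [3.780e-01 2.990e-01 1.674e+00 1.000e-03 1.168e+00 2.210e-01]
12.6917
```

View pics/e.png

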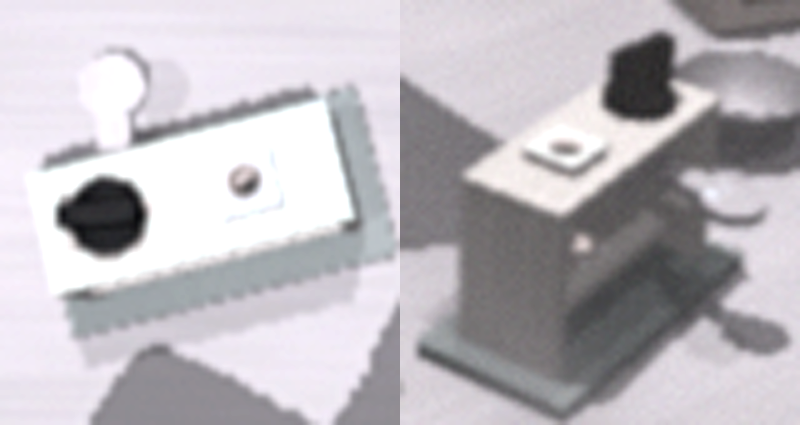

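The shutter disc now sticks out on the +x side (crop px 113,85) and the bar has turned to its end stop. Next is the post: grip it, lift it, and look.

```bash
python3 - <<'E'
from h import *
P=np.array([.5316,-.2107,.153]);yp=.2;D=down(yp-np.pi/2)
robot.servo_line(P,.1);print(np.round(robot.get_wrist_force(),1))
fingers.clamp(45);robot.pause(.2);print(robot.get_opening(),np.round(robot.get_wrist_force(),1),np.round(robot.get_moment(),2))
robot.servo_line(P+[0,0,.19],.1);robot.pause(.3)
print(np.round(robot.get_wrist_force(),1),np.round(robot.get_moment(),2),robot.get_opening(),robot.get_tcp_pos())
a=optics.get_image("top");b=optics.get_image("scene");cv2.imwrite("pics/top2.png",a);cv2.imwrite("pics/scene2.png",b)
t=robot.get_tcp_pos()
for n in("top","scene"):
    print(n,[(np.round(d["position"],3).tolist(),round(d["p"],2)) for d in optics.boxes_of(n,"post")][:2], proj(n,np.array([[0,0,-.143],[0,0,-.01]])+t).round(1).tolist())
u,v=proj("scene",t+[0,0,-.07])[0].astype(int)
c=lambda im,x,y,w,h,s:cv2.convertScaleAbs(cv2.resize(im[y:y+h,x:x+w],None,fx=s,fy=s,interpolation=cv2.INTER_CUBIC),alpha=1.5)
print(u,v);cv2.imwrite("pics/f.png",c(b,max(u-50,0),v-50,100,100,6));print(robot.get_time_s())
E
```

```text
[-0.1  0.3  0.1]
0.019772307677711744 [-0.2 -0.1  0.3] [ 0.02  0.21 -0.07]
[-0.2  0.4 -1.7] [ 0.04 -0.07 -0.04] 0.01946554203025469 [ 0.53158047 -0.21069644  0.34295492]
top [([0.72, -0.038, 0.11], 0.29)] [[353.0, 206.8], [367.0, 199.6]]
scene [([0.534, -0.215, 0.322], 0.83), ([0.369, 0.438, 0.034], 0.51)] [[156.0, 193.2], [147.5, 138.7]]
151 164
17.7167
```

View pics/f.png

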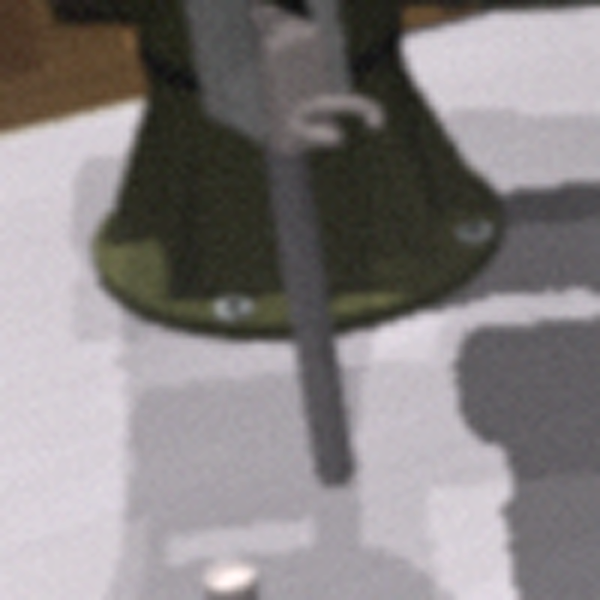

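The post hangs straight. Its tip is at scene px (156.8,193.2) against a predicted (156.0,193.2), and the rod top shows the same 1 px offset, so there's no real lean. Next I'll carry it above the bore, lower it part way, and compare the tip with the bore in both views.

```bash
python3 - <<'E'
from h import *
ya=.281;B=np.array([.493,.1495])
robot.move_pose([*B,.343],down(ya-np.pi/2));robot.servo_line([*B,.287],.1);robot.pause(.4)
print(np.round(robot.get_wrist_force(),1),np.round(robot.get_moment(),2),robot.get_tcp_pos(),robot.get_time_s())
a=optics.get_image("top");b=optics.get_image("scene");cv2.imwrite("pics/top3.png",a);cv2.imwrite("pics/scene3.png",b)
t=np.array(robot.get_tcp_pos())
for n in("top","scene"): print(n,"tip,bore pred",proj(n,[[*t[:2],t[2]-.143],[*B,.134]]).round(1).tolist())
c=lambda im,x,y,w,h,s:cv2.convertScaleAbs(cv2.resize(im[y:y+h,x:x+w],None,fx=s,fy=s,interpolation=cv2.INTER_CUBIC),alpha=1.5)
cv2.imwrite("pics/g.png",np.hstack([c(a,190,180,66,70,6),c(b,235,120,66,70,6)]))
E
```

```text
[ 0.9 -1.1 -2.2] [ 0.07  0.02 -0.04] [0.49303041 0.14950888 0.28714797] 20.1833
top tip,bore pred [[219.6, 220.9], [220.0, 221.2]]
scene tip,bore pred [[267.7, 160.7], [267.6, 163.7]]
```

View pics/g.png

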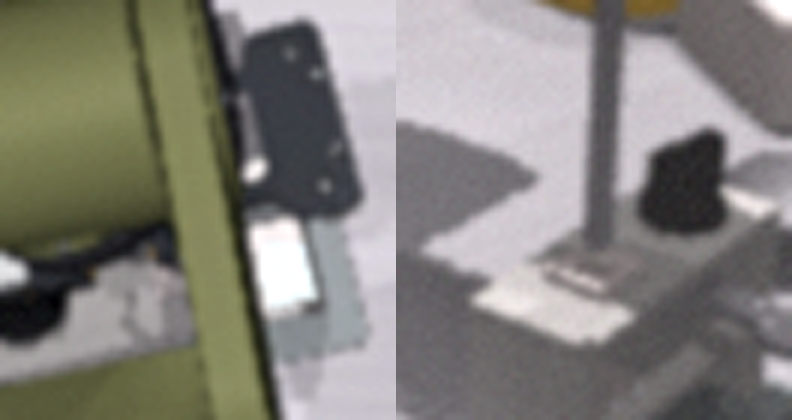

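The tip (scene px 267.9,160.4) hangs right over the bore. I'll insert in small steps, correcting on the wrist force.

```bash
cat > ins.py <<'E'
from h import *
def insert(zs,k=.00015):
    t=np.array(robot.get_tcp_pos());xy=t[:2].copy();f0=np.array([0,0,-1.9])
    for z in zs:
        robot.servo_line([*xy,z],.05)
        f=np.array(robot.get_wrist_force())-f0;m=np.array(robot.get_moment())
        print(round(z-.143,3),xy.round(4),f.round(1),m.round(2),robot.get_time_s())
        if f[2]>12 or np.hypot(*f[:2])>20: print("stop");break
        if np.hypot(*f[:2])>1.5: xy=xy+np.clip(k*f[:2],-.001,.001)
E
python3 - <<'E'
from ins import *
insert(np.arange(.281,.222,-.006))
E
```

```text
0.138 [0.493  0.1495] [ 0.2  0.9 -0.7] [-0.02 -0.03  0.02] 20.55
0.132 [0.493  0.1495] [-0.  -0.4  0. ] [-0.02 -0.01 -0.01] 20.8167
0.126 [0.493  0.1495] [-0.1 -0.2  0. ] [ 0.02 -0.04  0.  ] 21.0833
0.12 [0.493  0.1495] [-0.2  0.   0.9] [-0.01  0.02  0.  ] 21.35
0.114 [0.493  0.1495] [0.3 0.1 0. ] [ 0.03  0.03 -0.02] 21.6167
0.108 [0.493  0.1495] [ 0.5 -0.5 -0.2] [0.01 0.05 0.02] 21.8833
0.102 [0.493  0.1495] [ 0.  -0.4 -0.2] [-0.02 -0.02 -0.02] 22.15
0.096 [0.493  0.1495] [-1.   0.5  0.4] [-0.01  0.05 -0.02] 22.4167
0.09 [0.493  0.1495] [1.1 0.2 1.1] [ 0.   -0.03 -0.05] 22.6833
0.084 [0.493  0.1495] [ 1.  -0.1  0.2] [ 0.05 -0.01 -0.04] 22.95
```

```bash
python3 - <<'E'
from ins import *
insert(np.arange(.221,.170,-.005))
robot.pause(.5);print(robot.get_tcp_pos(),robot.get_wrist_force(),robot.get_opening())
b=optics.get_image("scene")
c=lambda im,x,y,w,h,s:cv2.convertScaleAbs(cv2.resize(im[y:y+h,x:x+w],None,fx=s,fy=s,interpolation=cv2.INTER_CUBIC),alpha=2)
cv2.imwrite("pics/i.png",c(b,225,120,100,100,6))
E
```

```text
0.078 [0.4929 0.1495] [-0.7  0.8 -0.1] [ 0.06  0.08 -0.  ] 23.2167
0.073 [0.4929 0.1495] [0.8 0.4 0. ] [0.01 0.03 0.01] 23.4667
0.068 [0.4929 0.1495] [ 0.7 -0.4  0.9] [-0.01  0.    0.01] 23.7167
0.063 [0.4929 0.1495] [0.2 0.4 0.7] [ 0.04 -0.04  0.02] 23.9667
0.058 [0.4929 0.1495] [ 0.5 -1.1  0.5] [-0.03 -0.08 -0.  ] 24.2167
0.053 [0.4929 0.1495] [-0.1  0.9  0.4] [-0.    0.    0.06] 24.4667
0.048 [0.4929 0.1495] [-0.4 -0.5 -0.8] [0.01 0.05 0.05] 24.7167
0.043 [0.4929 0.1495] [ 1.   0.7 -0.5] [ 0.01 -0.06 -0.04] 24.9667
0.038 [0.4929 0.1495] [-0.3 -0.4  0.2] [ 0.01  0.02 -0.  ] 25.2167
0.033 [0.4929 0.1495] [0.3 0.6 0.4] [-0.02 -0.01 -0.05] 25.4667
0.028 [0.4929 0.1495] [ 0.6  0.4 -0.2] [-0.   -0.03 -0.07] 25.7167
[0.492896   0.14950678 0.17101632] [-0.33919025 -0.17193628 -2.44805102] 0.019712066527076477
```

View pics/i.png

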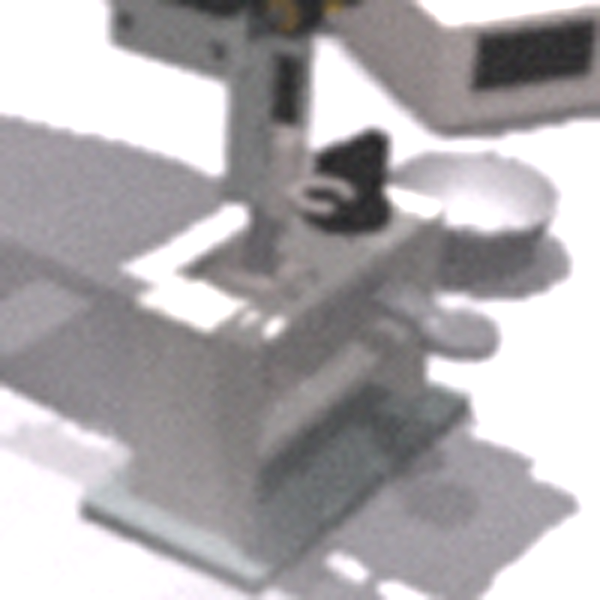

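The post runs down through both bushings with no contact force. The shutter is still out (crop px 460,330), and the post is held upright with its tip at about z 28 mm.

```bash
python3 -c "
from workcell import robot
print(robot.hand_in())"
```

```text
the job is handed in; nothing more can be done
None
```

I handed the job in at about 26 s: the shutter is open at its end stop, and the post is held upright through both bushings with its tip about 28 mm above the table (computed from the arm's pose; the tip itself is hidden from the cameras), clear of the base plate.

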